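# Find the high spot of the bobbin winder's wheel

## Robot

A 6-joint arm with a two-finger parallel gripper is mounted at the origin on the work surface. World frame = base frame: x ahead of the robot, y to its left, z up, the work surface at z = 0. Lengths are in mm, angles in rad, forces in N, time in s.
With the tool pointing down it reaches from about 350 to 975 mm from the base axis. Payload 7.1 kg.
Tool frame: the origin (TCP) lies on the front face of the gripper's body, between the roots of the fingers; the fingertips stand 80 mm ahead of it and the grasp point (between the pads) lies 61 mm ahead of it (env.tips_ahead is the distance from the TCP to the fingertips, in mm); z points along the fingers, y is the direction in which the jaws open and shut (so a half turn about z gives the same grasp; the last joint's range is limited). The gripper opens to 88 mm and grips with 3 to 60 N. Pads are 20 mm wide; open, the fingers measure 115 mm over their backs; the gripper's body (75 mm by 178 mm) begins 61 mm behind the grasp point.
Start: joints at [-1.31, 0.423, 1.63, -0, 1.089, -0.019], TCP at [172.621, -600.673, 302.675] pointing down, gripper open.
Joint ranges: [-3, 3], [-0.9, 2.11], [0.09, 2.58], [-1.31, 4.45], [0.11, 2.69], [-2.54, 2.54]. Speed limits (rad/s): [2.39, 2.39, 3.01, 3.14, 3.14, 3.14].

## Interface

Orientations are given as a unit quaternion [x, y, z, w].
In Python, from station import env, set_gripper, viewer, workorder gives the robot as it stands. Calls block until the motion is done:
- env.reach(position, orientation): joint-space move of the TCP to a pose.
- env.move_l(position, rot=None, rate=150, f_stop=None): straight line of the TCP; rot=None keeps the orientation; rate is the mean speed in mm/s. With f_stop (N) it stops when the force on the tool has changed by that much, and returns True; else False.
- env.move_joints(angles): joint-space move.
- set_gripper(opening): finger opening in mm; the grip force is fixed at half the most; returns when the fingers have stopped.
- env.hold(seconds).
- env.ik(position, orientation): joint angles nearest the present ones, or None.
- env.read_state(): the state.
- viewer.camera(name): name is "scene" or "top"; returns the picture (480x640x3 uint8, blue, green, red); there is no depth.
- viewer.camera_params(name): a dict with "fx", "fy", "cx", "cy" (pixels), "dist" ([k1, k2, p1, p2, k3] as OpenCV has them; the pictures are not rectified), "pose" (4x4, takes a point from camera to world coordinates). Camera axes: x right, y up, looking along -z (the intrinsics and any distortion apply to the point x, -y, -z); pixel columns grow to the right and rows downward; lengths in mm; the calibration is good to about 2 mm. A picture is of the moment at which its call begins. camera_params takes no time and is no camera call.
A pose or a line that the arm cannot do raises env.IKError and nothing moves.
- workorder.sign_off(): hands the job in, once; it reports no verdict.
The state is a dict: "time_s": time; "qpos": joint angles; "dq": joint speeds; "tau": joint torques, N m; "tool_pos": TCP position; "orientation": TCP orientation; "force": force on the tool from outside, world axes, zero at the start; "wrist_torque": the same for the moment, N m; "width": finger opening in mm.
Only numpy, scipy, OpenCV 4.12 (cv2) and the standard library are available. Lean on these libraries where they do the work, as an engineer would, in place of code of your own. Each camera call takes 0.05 s, during which the arm holds its last target.

## Task

The bobbin winder's drive wheel has been bored slightly off centre and throws its cord. Stand the dial indicator on the table with its plunger pointing straight at the wheel's centre and pressed about half way in by the wheel's edge, then turn the wheel at least one full turn, always the same way, by its knob, the plunger riding on the edge throughout and never bottoming. Leave the wheel standing with its high spot under the plunger, the indicator still pressed against it, and the other things undisturbed.

Things in the scene. Friction and masses are not known exactly. Their poses are not given: they have to be found in the camera images.
- stand: dial indicator on its stand, loose, 0.7 to 1.0 kg, rubber-soled. Origin: on the underside, below the column's centre; z up; +x is the way the plunger points. Grey base block from x = -52 to +54 mm, 80 mm wide, 22 mm high. The plunger is level, 68 mm above the underside, its line crossing the column's axis; it slides out of a stem that ends at x = 117 mm
- column_grip (a point): point inside the stand's upright square steel column, on its axis, 130 mm above the stand's underside, where to take the stand. The column is 18 x 18 mm, faces along the stand's x and y, top at 155 mm, free to grip from about 105 mm up
- dial (a point): centre of the round white dial's face, 60 mm ahead (+x) of the column; it faces up, 79 mm above the underside, case 76 mm across and 22 mm thick, held from below by a bar. The red needle lies along the stand's +x when the plunger is out and turns clockwise seen from above as it is pressed in: one turn for 10 mm, 36 degrees for 1 mm
- plunger_tip (a point): centre of the plunger's ball tip, of 3 mm radius, polished, sliding easily on the wheel's edge; with the plunger out it lies 137 mm ahead (+x) of the stand's origin and 68 mm up
- plunger (a joint): the indicator's reading: how far the plunger is pressed in, m; 0 = fully out, 0.012 = bottomed. Its spring pushes with 0.5 N when out and 1.2 N at the bottom
- winder: hand bobbin winder lying flat, fixed to the table, drive cord taken off. Origin: on the table below the wheel's axis. Wooden base board from x = -80 to +190 mm, 124 mm wide, top 18 mm up; the wheel overhangs it on both sides. Spindle head with an upright bobbin at x = 165 mm, up to 173 mm high
- wheel_axis (a point): point on the wheel's vertical axis, 66 mm up. Plywood wheel, 180 mm diameter, edge from 52 to 74 mm above the table (cord groove at 55 to 59 mm, plain above). The disc sits about 2 mm off centre, in a direction not known beforehand, so its edge swings in and out 4 mm in a turn; the high spot is where the edge stands farthest from the axis
- wheel (a joint): turn of the wheel, rad, counter-clockwise seen from above is positive, no stops; at 0 the crank arm on top points to the winder's -x. It starts between -0.6 and 0.6, turns with light friction (0.04 N m) and stays where it is left
- knob_grip (a point): grip point on the axis of the crank's upright round wooden knob, 60 mm from the wheel's axis and 116 mm above the table; the knob is 20 mm thick, from 93 to 136 mm high and spins freely on its own pin
- spool_blue: sewing-thread spool with blue thread, upright, 28 mm across, 40 mm high, standing on the winder's board beside the spindle head; bystander; origin under its middle
- spool_red: sewing-thread spool with red thread, upright, 28 mm across, 40 mm high; bystander; origin under its middle
- pin_jar: small glass jar of 52 mm diameter, 60 mm high, brass cap; bystander; origin under its middle
- sanding_block: cork sanding block 70 x 45 x 31 mm; bystander; origin under its middle
- wax_tin: flat round aluminium tin, 62 mm across, 22 mm high; bystander; origin under its middle
- screwdriver: screwdriver lying on the table; bystander; origin under its middle
- pincushion: red round pincushion on a wooden foot, 70 mm across, 45 mm high; bystander; origin under its middle
Mind the look-alikes: they are no part of the job. Of the things that look like the stand, the smaller one is meant.

How it is judged (in metres and radians):
On the way, in this order (a step that is already met when the one before it is completed fails the run):
1. the indicator stands free on the table, pointing at the wheel's axis (its line passes within 15 mm of it), its plunger pressed 3 to 9 mm in by the wheel's edge (value of joint plunger between 0.003 and 0.009 m and contact force between stand and winder above 0.3 N and y of wheel_axis in the frame of stand between -0.015 and 0.015 m and angle between stand's own z axis and vertical below 0.04 rad and height (world z) of stand below 0.003 m and contact force between the fingers and stand below 0.1 N), for 0.3 s.
2. the wheel has been turned round in one direction with the plunger riding on its edge (joint wheel beyond 5.6 or -5.6 rad) ((value of joint wheel above 5.6 rad or value of joint wheel below -5.6 rad) and value of joint plunger above 0.0003 m and contact force between stand and winder above 0.1 N).
At the end, for the whole second after the job is handed in: wheel at rest, high spot under the plunger: edge there within about 0.2 mm of its farthest (some 24 degrees either way; tip centre 94.55 to 95.2 mm from the axis), plunger pressed by it; stand upright, flat on the table, its line within 15 mm of the axis; stand and knob released (horizontal distance between plunger_tip and wheel_axis between 0.09455 and 0.0952 m and value of joint plunger above 0.0003 m and contact force between stand and winder above 0.3 N and y of wheel_axis in the frame of stand between -0.015 and 0.015 m and angle between stand's own z axis and vertical below 0.04 rad and height (world z) of stand below 0.003 m and contact force between the fingers and stand below 0.1 N and velocity of joint wheel between -0.05 and 0.05 rad/s and linear speed of stand below 0.01 m/s and contact force between the fingers and winder below 0.1 N); the robot touches nothing.
It fails at once if the plunger is driven to the end of its travel (over 11.5 mm) (value of joint plunger above 0.0115 m).
It fails at once if the wheel is turned beyond 1.3 rad either way while the plunger is off its edge ((value of joint wheel above 1.3 rad or value of joint wheel below -1.3 rad) and value of joint plunger below 0.0001 m).
It fails at once if the indicator stand is tipped (angle between stand's own z axis and vertical above 0.35 rad).
It fails at once if a bystander is moved more than 30 mm (distance of any of spool_blue, spool_red, pin_jar, sanding_block, wax_tin, screwdriver, pincushion from where it was at the start of the episode above 0.03 m).
It also fails if it takes over 72 s, if anything falls off the work surface, if the arm or the gripper's body presses on something with over 40 N, if the wrist force passes 120 N, or if a joint passes its speed limit or range.

## Working session

There is one attempt and no reset: what is moved stays moved. The work goes in short steps, each a Python script; the robot and the scene stay as the last script left them, time stands still between calls to the robot, and variables do not carry over. Pictures are saved under pics/ and viewed, and the job is handed in when it is done.

```bash
ls; mkdir -p pics
python3 - <<'E'
from station import env, set_gripper, viewer, workorder
import cv2
for n in("scene","top"):
    cv2.imwrite(f"pics/{n}0.png",viewer.camera(n)); p=viewer.camera_params(n); print(n,p)
print(env.read_state())
E
```

```text
pics
scene {'fx': 539.3494978759704, 'fy': 539.3494978759704, 'cx': 325.288804900997, 'cy': 241.9179878397754, 'dist': array([0.00513637, 0.        , 0.        , 0.        , 0.        ]), 'pose': array([[-5.93484245e-01, -4.50770300e-01,  6.66770266e-01,
         1.39515894e+03],
       [ 8.04611792e-01, -3.12328839e-01,  5.05025306e-01,
         6.81946725e+02],
       [-1.93988261e-02,  8.36215781e-01,  5.48057344e-01,
         8.32313160e+02],
       [ 0.00000000e+00,  0.00000000e+00,  0.00000000e+00,
         1.00000000e+00]])}
top {'fx': 457.8509763326675, 'fy': 457.8509763326675, 'cx': 323.5160834085772, 'cy': 234.6775709046386, 'dist': array([-0.07494807,  0.        ,  0.        ,  0.        ,  0.        ]), 'pose': array([[ 4.16396758e-03,  9.95585194e-01, -9.37698410e-02,
         4.12612502e+02],
       [-9.99261779e-01,  7.72382889e-03,  3.76329531e-02,
         1.65725764e+01],
       [ 3.81910731e-02,  9.35439158e-02,  9.94882394e-01,
         1.07631591e+03],
       [ 0.00000000e+00,  0.00000000e+00,  0.00000000e+00,
         1.00000000e+00]])}
{'time_s': 0.1, 'qpos': array([-1.31001180e+00,  4.23773727e-01,  1.63060484e+00,  2.10379716e-05,
        1.08857318e+00, -1.89904080e-02]), 'dq': array([ 8.18079680e-04, -2.38406005e-03, -1.42038220e-03,  4.56188251e-04,
        1.07601919e-05,  1.07650952e-03]), 'tau': array([-1.53720110e-03, -5.45619893e+01, -2.74323303e+01,  6.45843451e-02,
        1.87950575e-02, -2.91827337e-05]), 'tool_pos': array([ 172.52238866, -600.31648242,  301.97696741]), 'orientation': array([ 9.90232145e-01,  1.39426813e-01, -7.27070412e-05, -6.75709946e-04]), 'force': array([-0.09461333,  0.12752688, -0.37855101]), 'wrist_torque': array([ 0.0150694 , -0.08859161, -0.04398539]), 'width': 88.00813012218046}
```

View pics/scene0.png

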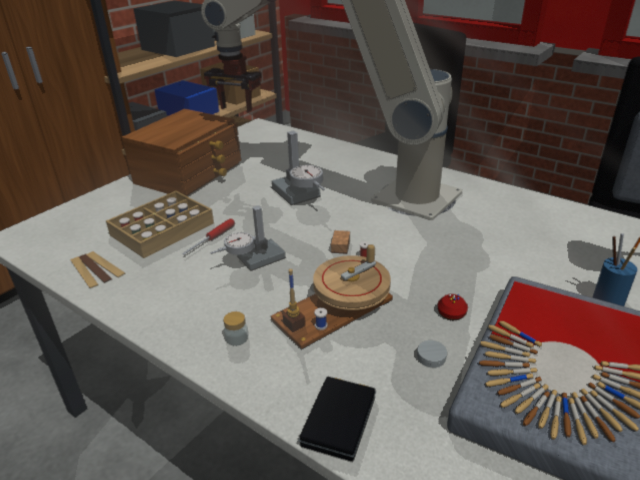

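View pics/top0.png

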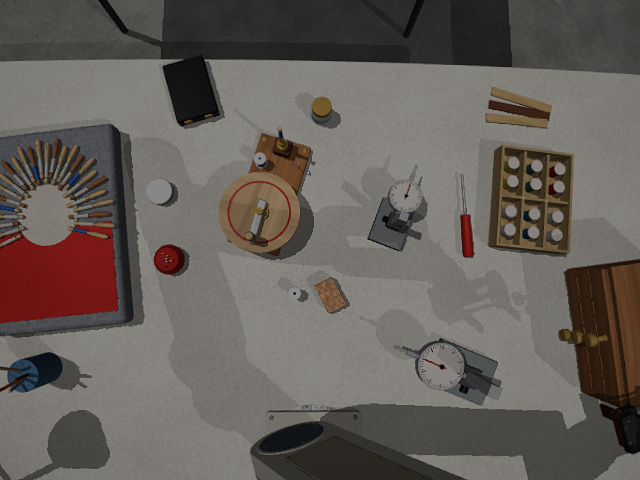

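```bash
cat > h.py <<'E'
import numpy as np, cv2
from station import env, set_gripper, viewer, workorder
P={n:viewer.camera_params(n) for n in("scene","top")}
F=np.diag([1,-1,-1.])
def K(n):
    p=P[n]; return np.array([[p["fx"],0,p["cx"]],[0,p["fy"],p["cy"]],[0,0,1]])
def proj(n,X):
    p=P[n]; R=p["pose"][:3,:3]; t=p["pose"][:3,3]
    Xc=(np.atleast_2d(X)-t)@R@F
    return cv2.projectPoints(Xc.astype(float),np.zeros(3),np.zeros(3),K(n),p["dist"])[0][:,0]
def ray(n,uv):
    p=P[n]; R=p["pose"][:3,:3]
    q=cv2.undistortPoints(np.array([[uv]],float),K(n),p["dist"])[0,0]
    d=R@F@np.array([q[0],q[1],1]); return p["pose"][:3,3],d/np.linalg.norm(d)
def atz(n,uv,z):
    c,d=ray(n,uv); return c+d*(z-c[2])/d[2]
def tri(uvs,uvt):
    c1,d1=ray("scene",uvs);c2,d2=ray("top",uvt)
    s=np.linalg.lstsq(np.c_[d1,-d2],c2-c1,rcond=None)[0]
    a=c1+s[0]*d1;b=c2+s[1]*d2
    return (a+b)/2,np.linalg.norm(a-b)
def crop(n,x0,y0,w,h,s,name,img=None,pts=()):
    im=viewer.camera(n) if img is None else img
    c=cv2.resize(im[y0:y0+h,x0:x0+w],None,fx=s,fy=s,interpolation=cv2.INTER_CUBIC)
    for u in pts: cv2.drawMarker(c,(int((u[0]-x0+.5)*s),int((u[1]-y0+.5)*s)),(255,0,255),cv2.MARKER_CROSS,9,1)
    cv2.imwrite("pics/"+name,c)
E
python3 - <<'E'
from h import *
t=cv2.imread("pics/top0.png");s=cv2.imread("pics/scene0.png")
crop("top",350,150,100,110,5,"c1.png",t)
crop("top",200,115,130,150,4,"c2.png",t)
crop("scene",210,190,100,90,6,"c3.png",s)
crop("scene",260,225,150,130,5,"c4.png",s)
E
```

```text
(no output)
```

View pics/c1.png

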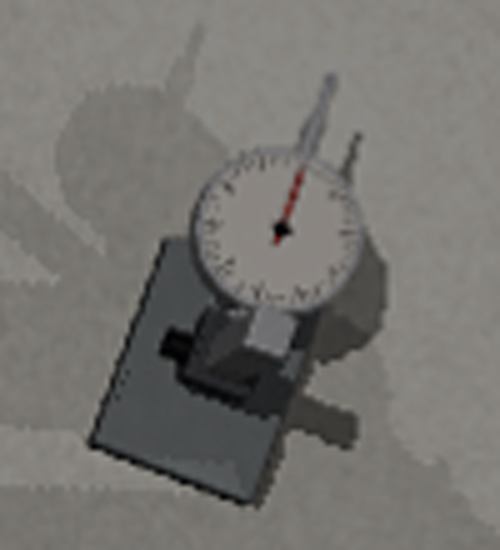

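View pics/c2.png

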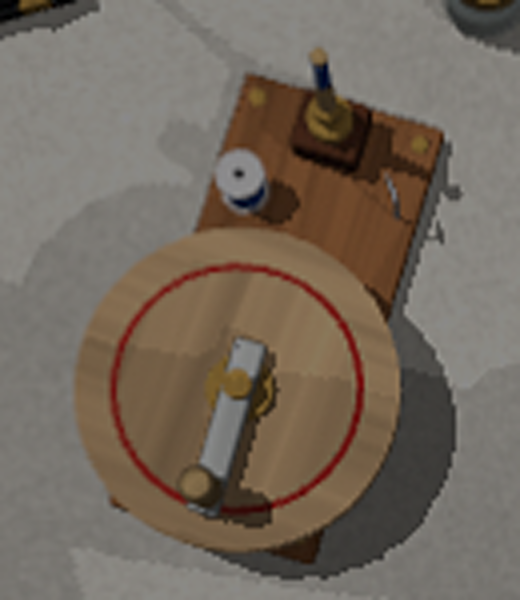

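View pics/c3.png

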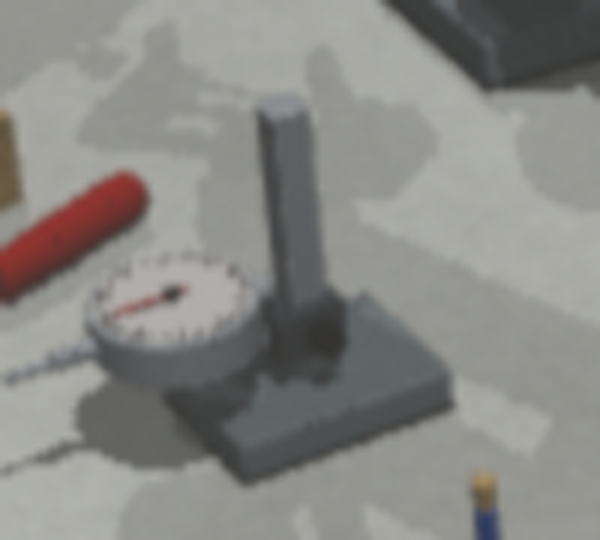

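View pics/c4.png

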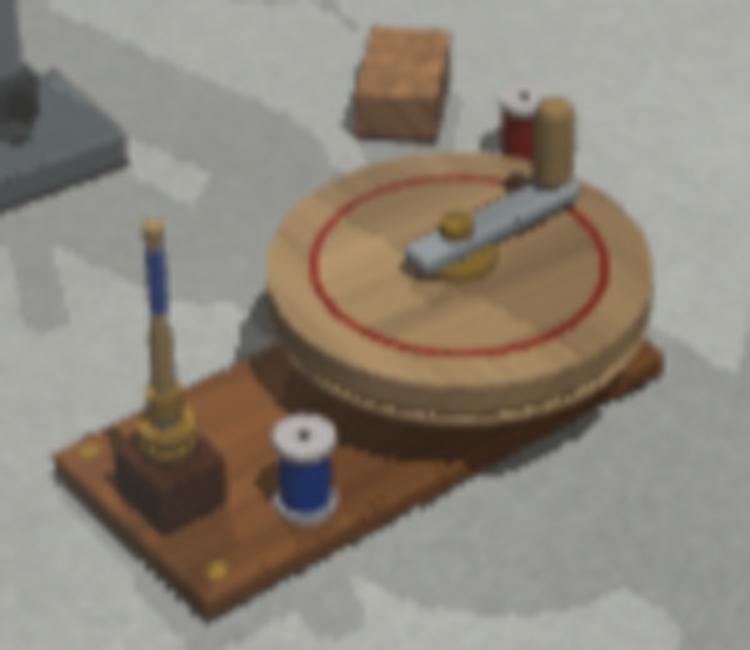

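```bash
cat > fit.py <<'E'
from h import *
from scipy.optimize import least_squares
def fit(obs,x0):
    # obs: (cam,(u,v),(local))
    L=np.array([o[2] for o in obs],float)
    def T(p):
        c,s=np.cos(p[2]),np.sin(p[2])
        return np.c_[p[0]+c*L[:,0]-s*L[:,1],p[1]+s*L[:,0]+c*L[:,1],L[:,2]]
    def r(p):
        W=T(p); return np.array([proj(o[0],w)[0]-o[1] for o,w in zip(obs,W)]).ravel()
    s=least_squares(r,x0,loss="soft_l1",x_scale=[100,100,1]); return s.x,r(s.x).reshape(-1,2)
E
python3 - <<'E'
from fit import *
c1=lambda x,y:(350+x/5-.5,150+y/5-.5)
c2=lambda x,y:(200+x/4-.5,115+y/4-.5)
c3=lambda x,y:(210+x/6-.5,190+y/6-.5)
c4=lambda x,y:(260+x/5-.5,225+y/5-.5)
np.set_printoptions(suppress=True,precision=2)
print("coltop",tri(c3(283,108),c1(272,325)),"dial",tri(c3(174,293),c1(281,230)))
print("knobtop",tri(c4(556,103),c2(201,480)),"hub",tri(c4(457,218),c2(236,381)))
S=[("top",c1(272,325),(0,0,155)),("top",c1(281,230),(60,0,79)),("top",c1(92,441),(-52,40,22)),("top",c1(250,500),(-52,-40,22)),("top",c1(165,240),(54,40,22)),
("scene",c3(283,108),(0,0,155)),("scene",c3(174,293),(60,0,79)),("scene",c3(452,375),(-52,40,22)),("scene",c3(245,462),(54,40,22)),("scene",c3(365,297),(-52,-40,22)),("top",c1(331,75),(140,0,68))]
W=[("top",c2(247,74),(190,62,18)),("top",c2(440,133),(190,-62,18)),("top",c2(318,556),(-80,-62,18)),("top",c2(112,500),(-80,62,18)),
("scene",c4(55,462),(190,-62,18)),("scene",c4(208,605),(190,62,18)),("scene",c4(663,355),(-80,62,18))]
for n,o,x0 in(("stand",S,(500,-150,0)),("winder",W,(550,150,0))):
    p,r=fit(o,x0);print(n,p,np.c_[r])
    if n=="stand":
        print(proj("top",[p[0],p[1],155]))
E
```

```text
coltop (array([ 541.84, -182.44,  154.71]), np.float64(1.5271155498284597)) dial (array([ 595.54, -203.89,   81.39]), np.float64(0.6928966215374895))
knobtop (array([499.59, 134.04, 136.  ]), np.float64(3.0689574181242523)) hub (array([557.47, 119.73,  98.51]), np.float64(0.14825653579750603))
stand [ 540.73 -182.02   -0.36] [[-0.46  0.74]
 [-0.51 -0.53]
 [-0.07 -0.12]
 [ 0.38  0.29]
 [ 0.78 -1.91]
 [ 0.11 -0.29]
 [ 0.1   1.15]
 [ 0.54 -1.  ]
 [-0.58 -2.38]
 [ 0.84 -1.28]
 [ 0.08 -0.97]]
[[403.44 215.24]]
winder [558.58 118.66  -0.27] [[-1.2  -1.92]
 [ 0.82 -2.66]
 [-0.36  1.24]
 [-0.49  0.72]
 [-1.41 -1.11]
 [-0.01 -0.  ]
 [ 0.29 -0.92]]
```

```bash
cat >> h.py <<'E'
from scipy.spatial.transform import Rotation as Rn
def down(psi): return (Rn.from_euler("z",psi)*Rn.from_euler("x",np.pi)).as_quat()
S0=np.array([541,-182.2]); TH0=-0.365; AX=np.array([557.8,119.4])
def tcp(xy,z): return [xy[0],xy[1],z+61]
E
python3 - <<'E'
from h import *
np.set_printoptions(suppress=True,precision=2)
print("yaw from dial-col", np.arctan2(-203.89+182.44,595.54-541.84), "tool yaw now",env.read_state()["orientation"])
for k in(90,-90):
    print("pick",k,env.ik(tcp(S0,130),down(TH0+np.deg2rad(k))))
    for phi in(-60,-75,-90,-105,-120):
        u=np.array([np.cos(np.deg2rad(phi)),np.sin(np.deg2rad(phi))])
        th=np.deg2rad(phi+180)
        print(phi,AX+224*u,env.ik(tcp(AX+224*u,132),down(th+np.deg2rad(k))))
for psi in range(-90,181,45): print("knob",psi,[env.ik(tcp(AX+60*np.array([np.cos(a),np.sin(a)]),120),down(np.deg2rad(psi))) for a in(3,0)])
for n,uv in(("jar",(321,103)),("blue",(261,158)),("redspool",(297,294)),("block",(331,292))): print(n,atz("top",uv,40))
E
```

```text
yaw from dial-col -0.3800246815812204 tool yaw now [ 0.99  0.14 -0.   -0.  ]
pick 90 [-0.35  0.5   1.82 -0.    0.82  0.02]
-60 [669.8  -74.59] [-0.13  0.62  1.58  0.    0.94 -2.22]
-75 [615.78 -96.97] [-0.18  0.56  1.7   0.    0.88 -2.01]
-90 [ 557.8 -104.6] [-0.21  0.49  1.83  0.    0.82 -1.78]
-105 [499.82 -96.97] [-0.21  0.42  1.96  0.    0.76 -1.52]
-120 [445.8  -74.59] [-0.19  0.35  2.08  0.    0.71 -1.24]
pick -90 None
-60 [669.8  -74.59] [-0.13  0.62  1.58 -0.    0.94  0.92]
-75 [615.78 -96.97] [-0.18  0.56  1.7  -0.    0.88  1.13]
-90 [ 557.8 -104.6] [-0.21  0.49  1.83 -0.    0.82  1.36]
-105 [499.82 -96.97] [-0.21  0.42  1.96 -0.    0.76  1.62]
-120 [445.8  -74.59] [-0.19  0.35  2.08 -0.    0.71  1.9 ]
knob -90 [None, None]
knob -45 [None, array([ 0.17,  0.58,  1.69, -0.  ,  0.87,  2.53])]
knob 0 [array([ 0.23,  0.45,  1.95, -0.  ,  0.74,  1.8 ]), array([ 0.17,  0.58,  1.69, -0.  ,  0.87,  1.74])]
knob 45 [array([ 0.23,  0.45,  1.95, -0.  ,  0.74,  1.01]), array([ 0.17,  0.58,  1.69, -0.  ,  0.87,  0.96])]
knob 90 [array([ 0.23,  0.45,  1.95, -0.  ,  0.74,  0.23]), array([ 0.17,  0.58,  1.69, -0.  ,  0.87,  0.17])]
knob 135 [array([ 0.23,  0.45,  1.95, -0.  ,  0.74, -0.56]), array([ 0.17,  0.58,  1.69,  0.  ,  0.87, -0.61])]
knob 180 [array([ 0.23,  0.45,  1.95,  0.  ,  0.74, -1.34]), array([ 0.17,  0.58,  1.69,  0.  ,  0.87, -1.4 ])]
jar [821.44 -15.41  40.  ]
blue [686.88 122.47  40.  ]
redspool [375.99  36.42  40.  ]
block [380.72 -40.04  40.  ]
```

Run:
```python
from h import *
np.set_printoptions(suppress=True,precision=2)
q=down(TH0+np.pi/2)
env.reach(tcp(S0,230),q); print(env.read_state()["time_s"])
env.move_l(tcp(S0,130)); print(env.read_state()["time_s"])
crop("scene",210,150,120,120,5,"g1.png")
set_gripper(0); s=env.read_state();print(s["time_s"],s["width"],s["force"],s["tool_pos"])
env.move_l(tcp(S0,145)); s=env.read_state();print(s["time_s"],s["width"],s["force"],s["wrist_torque"])
crop("scene",210,150,120,120,5,"g2.png")
cv2.imwrite("pics/gt.png",viewer.camera("top"))
```

```text
2.1083
2.925
4.05 17.895974957903043 [-2.53  0.99 -0.06] [ 540.47 -182.    190.69]
4.3 17.876429620207116 [ 0.63  0.55 -7.03] [-0.01  0.04  0.03]
```

View pics/g1.png

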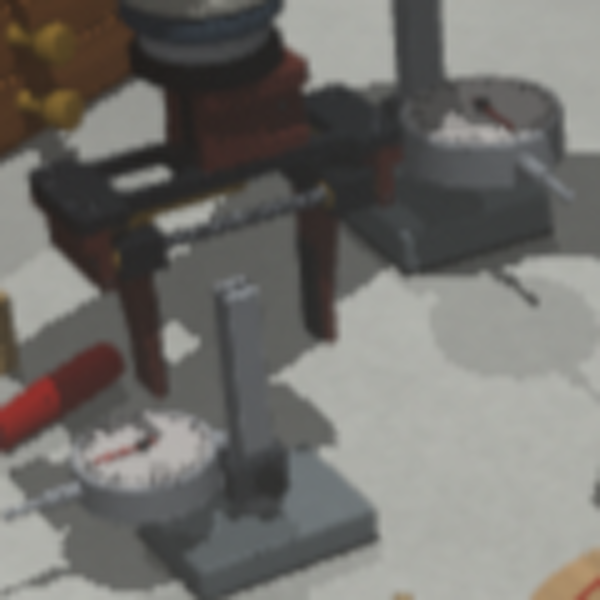

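View pics/g2.png

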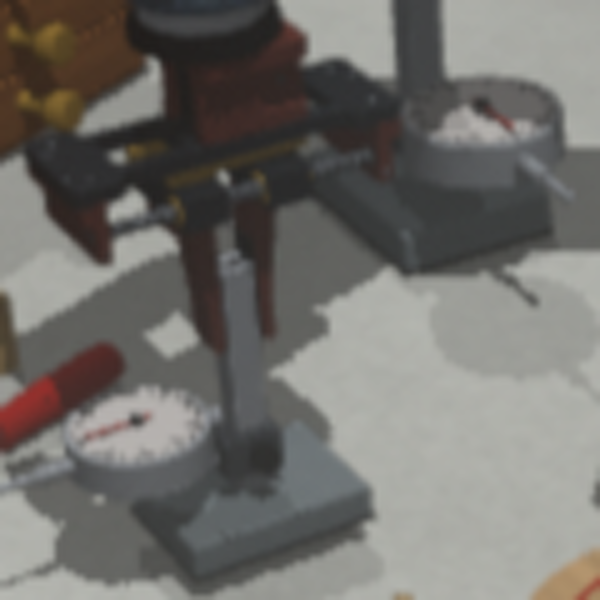

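View pics/gt.png

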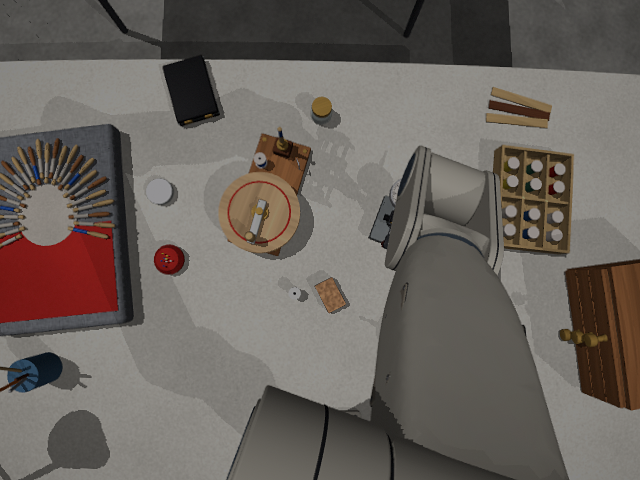

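```bash
cat >> h.py <<'E'
PHI=np.deg2rad(-65); U=np.array([np.cos(PHI),np.sin(PHI)]); QS=down(PHI+np.pi+np.pi/2)
E
python3 - <<'E'
from h import *
np.set_printoptions(suppress=True,precision=2)
env.reach(tcp(AX+255*U,142),QS); print(env.read_state()["time_s"])
env.move_l(tcp(AX+238*U,133),rate=80); s=env.read_state();print(s["time_s"],s["force"],s["tool_pos"])
crop("scene",210,210,160,120,5,"p1.png")
cv2.imwrite("pics/p1t.png",viewer.camera("top"))
E
```

```text
6.3083
6.7 [ 0.3   0.17 -7.69] [657.84 -95.63 193.53]
```

View pics/p1.png

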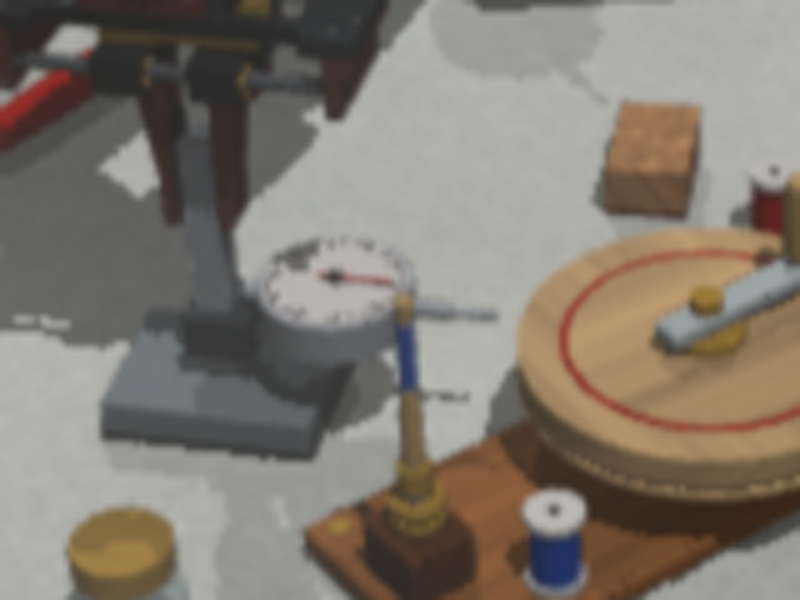

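View pics/p1t.png

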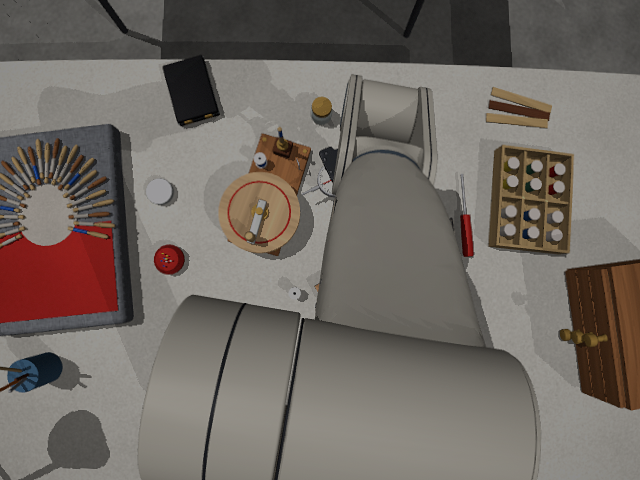

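```bash
cat >> h.py <<'E'
def read_dial(stand_xy,phi=PHI,n="scene",z=79,img=None,save=None):
    img=viewer.camera(n) if img is None else img
    d=-np.array([np.cos(phi),np.sin(phi)]); lft=np.array([-d[1],d[0]])
    c=np.asarray(stand_xy)+60*d
    H=45.;sc=5
    loc=np.array([(-H,-H),(H,-H),(H,H),(-H,H)])
    W=np.array([np.r_[c+a*d+b*lft,z] for a,b in loc])
    px=proj(n,W).astype(np.float32)
    # rect image: col = (a+H)*sc, row=(H-b)*sc -> stand +x right, stand +y up
    dst=np.array([((a+H)*sc,(H-b)*sc) for a,b in loc],np.float32)
    M=cv2.getPerspectiveTransform(px,dst)
    r=cv2.warpPerspective(img,M,(int(2*H*sc),)*2,flags=cv2.INTER_CUBIC)
    f=r.astype(float); red=np.clip(f[...,2]-f[...,:2].max(-1)-25,0,None)
    yy,xx=np.mgrid[:r.shape[0],:r.shape[1]]
    X=(xx/sc-H);Y=(H-yy/sc)
    red[np.hypot(X,Y)>36]=0
    if save: cv2.imwrite("pics/"+save,r)
    if red.sum()<500: return None,r
    # principal axis line and orientation
    m=red.sum(); mx,my=(red*X).sum()/m,(red*Y).sum()/m
    C=np.array([[(red*(X-mx)**2).sum(),(red*(X-mx)*(Y-my)).sum()],[0,(red*(Y-my)**2).sum()]])/m;C[1,0]=C[0,1]
    w,v=np.linalg.eigh(C);a=v[:,1]
    if a@[mx,my]<0:a=-a
    ang=np.degrees(np.arctan2(-a[1],a[0])); 
    return (ang/36)%10,(round(mx,1),round(my,1),round(float(np.sqrt(w[1]/w[0])),1),round(float(m)))
E
python3 - <<'E'
from h import *
np.set_printoptions(suppress=True,precision=2)
print(read_dial(env.read_state()["tool_pos"][:2],save="d0.png"))
env.move_l(tcp(AX+238*U,131.5),rate=60)
for r in(230,227,224):
    env.move_l(tcp(AX+r*U,131.5),rate=40); s=env.read_state();print(r,s["time_s"],s["force"],s["tool_pos"],read_dial(s["tool_pos"][:2],save=f"d{r}.png"))
crop("scene",210,210,160,120,5,"p2.png")
E
```

```text
(np.float64(9.992206469333581), (np.float64(13.4), np.float64(9.8), 5.7, 14026))
230 7.45 [ 0.25  0.42 -7.11] [654.84 -88.67 192.5 ] (np.float64(0.047764061768357555), (np.float64(13.1), np.float64(7.5), 6.7, 8904))
227 7.75 [ 0.92  0.06 -7.44] [653.62 -86.18 192.48] (np.float64(0.05795855782057328), (np.float64(15.9), np.float64(7.4), 4.7, 10573))
224 8.05 [ 0.33 -1.76 -6.76] [652.5  -83.54 192.54] (np.float64(1.904305035117096), (np.float64(1.6), np.float64(-6.2), 6.4, 24148))
```

View pics/p2.png

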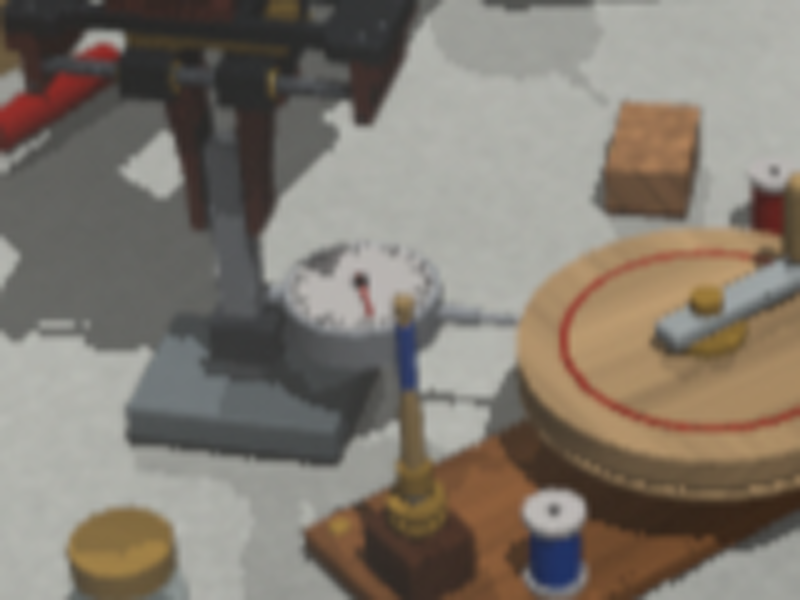

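View pics/d224.png

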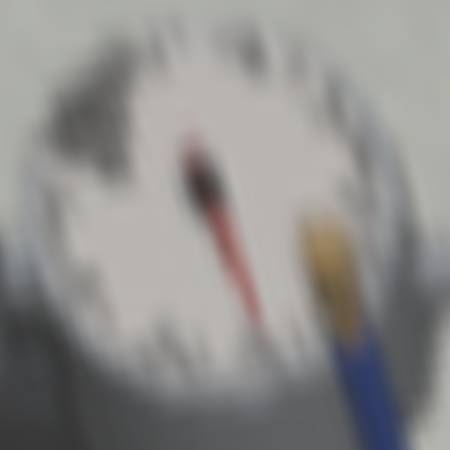

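Run:
```python
from h import *
np.set_printoptions(suppress=True,precision=2)
r=220.3
env.move_l(tcp(AX+r*U,131.5),rate=40); s=env.read_state();print(s["time_s"],s["force"],s["tool_pos"],read_dial(s["tool_pos"][:2]))
print(env.move_l(tcp(AX+r*U,127.5),rate=20,f_stop=3)); s=env.read_state();print(s["time_s"],s["force"],s["tool_pos"],read_dial(s["tool_pos"][:2]))
set_gripper(45);s=env.read_state();print(s["time_s"],s["force"],s["tool_pos"],read_dial(s["tool_pos"][:2],save="d3.png"))
crop("scene",210,210,160,120,5,"p3.png")
```

```text
8.4 [ 0.56 -0.12 -7.25] [650.85 -80.06 192.52] (np.float64(5.845023200806787), (np.float64(-12.7), np.float64(11.7), 2.6, 6705))
True
8.6667 [-0.42  0.    4.89] [651.36 -80.41 190.54] (np.float64(5.301436883658517), (np.float64(-21.5), np.float64(7.9), 4.2, 17048))
9.3333 [0.11 0.82 0.75] [649.95 -80.24 188.51] (np.float64(5.294959210367361), (np.float64(-22.1), np.float64(6.7), 4.3, 17361))
```

View pics/p3.png

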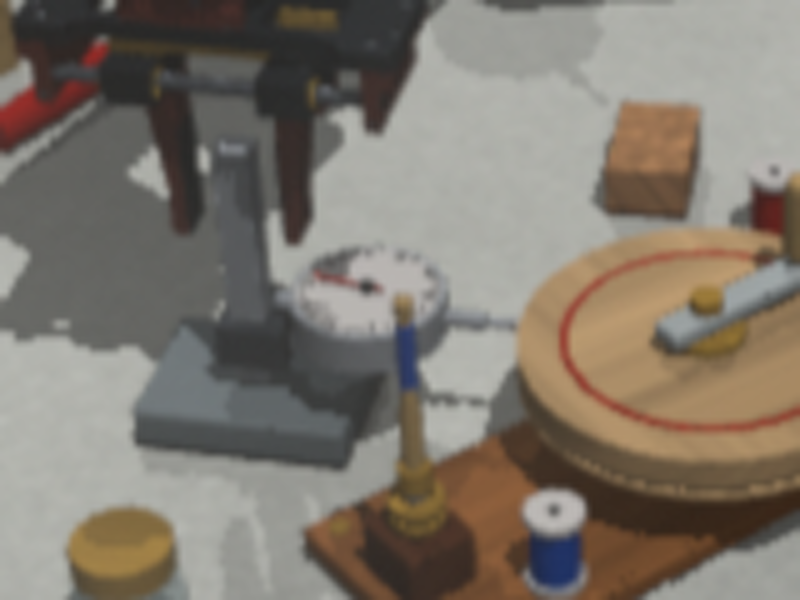

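Run:
```python
from h import *
np.set_printoptions(suppress=True,precision=2)
print("col",atz("scene",(256.3,239.3),155))
p=env.read_state()["tool_pos"]; env.move_l([p[0],p[1],285],rate=200)
QK=down(np.pi); k=np.array([500,134.])
set_gripper(56)
env.reach(tcp(k,200),QK)
s=env.read_state(); print(s["time_s"],s["qpos"])
cv2.imwrite("pics/k0.png",viewer.camera("scene"));t=viewer.camera("top");cv2.imwrite("pics/k0t.png",t)
print(read_dial(AX+220.3*U,img=cv2.imread("pics/k0.png"),save="d4.png"))
crop("scene",250,180,160,120,5,"k1.png",cv2.imread("pics/k0.png"),proj("scene",np.array([[500,134,136.],[557.8,119.4,98],[500,134,93]])))
```

```text
col [653.39 -80.34 155.  ]
11.5083 [ 0.24  0.32  1.9  -0.    0.92 -1.33]
(np.float64(5.272951574508323), (np.float64(-20.5), np.float64(6.9), 5.0, 8572))
```

View pics/k1.png

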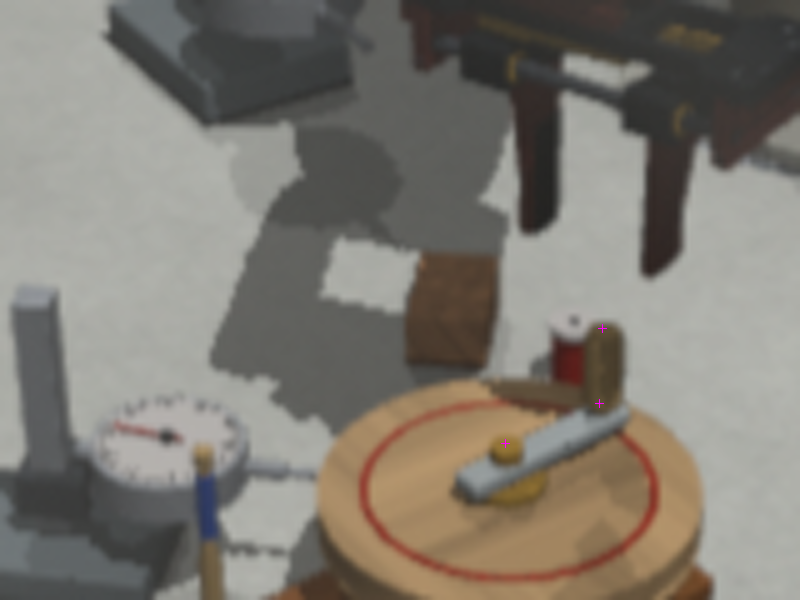

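View pics/k0t.png

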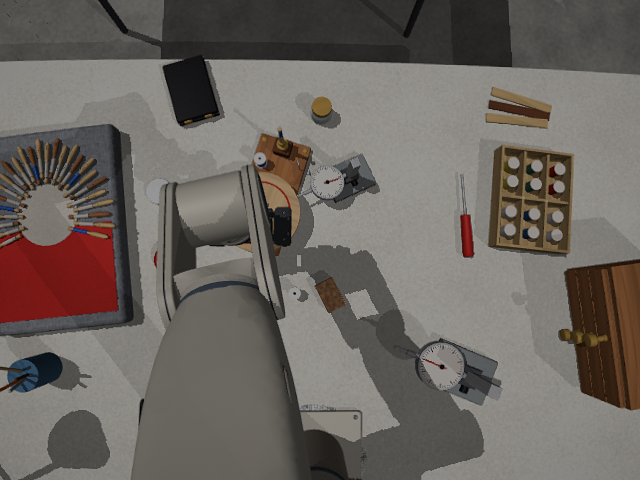

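Run:
```python
from h import *
np.set_printoptions(suppress=True,precision=2)
k=np.array([499.5,134.5])
env.move_l(tcp(k,120),rate=120)
s=env.read_state(); print(s["time_s"],s["force"],s["tool_pos"])
crop("scene",280,180,130,120,5,"k2.png")
set_gripper(0)
s=env.read_state(); print(s["time_s"],s["width"],s["force"],s["tool_pos"],s["wrist_torque"])
im=viewer.camera("scene");crop("scene",280,180,130,120,5,"k3.png",im)
print(read_dial(AX+220.3*U,img=im,save="d5.png"))
```

```text
12.425 [ 0.33  0.08 -0.24] [499.93 134.47 181.37]
13.1333 19.492263677410605 [-0.04  0.55  3.56] [499.59 134.6  181.17] [ 0.19 -0.09 -0.01]
(np.float64(5.164878970658173), (np.float64(-19.1), np.float64(6.2), 4.1, 9867))
```

View pics/k2.png

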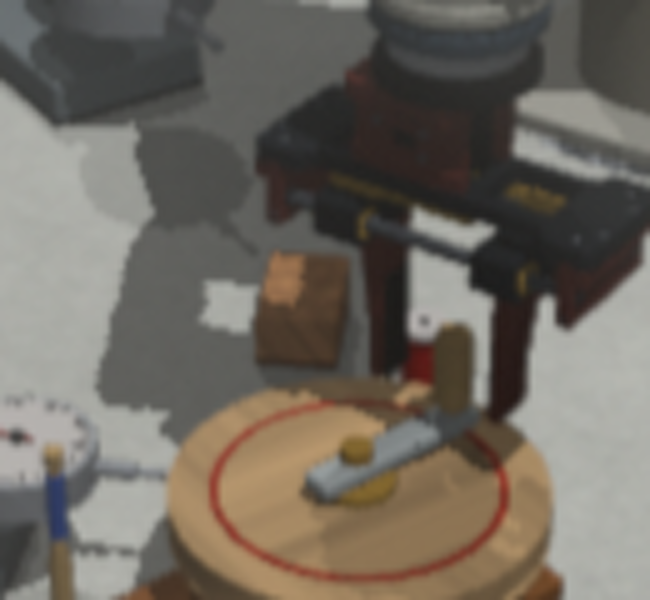

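View pics/k3.png

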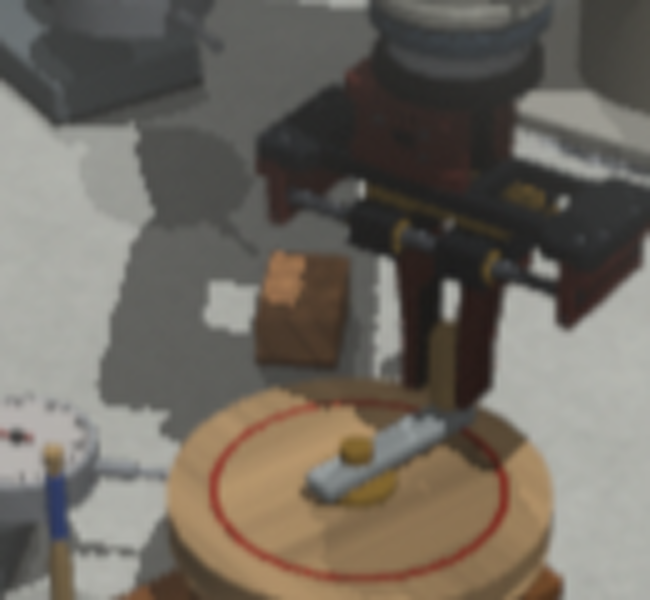

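```bash
cat >> h.py <<'E'
def turn(adegs,c,z=120,rate=80,R=60.,dial=False):
    out=[]
    for a in adegs:
        a_=np.deg2rad(a);n=np.array([np.cos(a_),np.sin(a_)]);t=np.array([-n[1],n[0]])
        env.move_l(tcp(c+R*n,z),rate=rate)
        s=env.read_state();f=s["force"]; v=s["tool_pos"][:2]-AX
        row=[a,s["time_s"],f[:2]@n,f[:2]@t,f[2],np.hypot(*v),np.degrees(np.arctan2(v[1],v[0]))%360]
        if dial:
            im=viewer.camera("scene"); r,i=read_dial(AX+220.3*U,img=im); row.append(r if r is not None else -1)
        print(np.round(row,2).tolist(),flush=True); out.append(row)
        if np.hypot(*f[:2])>30: print("FORCE");break
    return np.array(out)
E
python3 - <<'E'
from h import *
turn(range(175,240,10),AX,dial=True)
E
```

```text
[175.0, 13.46, -0.76, 0.96, 3.05, 59.82, 175.47, 4.97]
[185.0, 13.79, -1.71, 1.53, 2.23, 59.53, 185.46, 4.73]
[195.0, 14.12, -5.34, 0.99, 1.41, 59.28, 195.43, 4.68]
[205.0, 14.46, -5.31, 1.19, -1.01, 59.03, 205.29, 4.64]
[215.0, 14.79, -7.12, 1.38, -0.9, 58.79, 215.34, 4.67]
[225.0, 15.12, -7.3, 1.67, -2.12, 58.61, 225.42, 4.75]
[235.0, 15.46, -9.74, 0.21, 0.09, 58.44, 235.41, 4.92]
```

Run:
```python
from h import *
a=turn(range(245,400,10),AX+np.array([.2,2.]),dial=True)
np.save("a1.npy",a)
```

```text
[245.0, 15.78, -2.6, 1.15, 5.25, 57.91, 244.26, 5.03]
[255.0, 16.12, -2.06, 0.85, 6.16, 57.85, 254.59, 5.27]
[265.0, 16.45, -1.38, 1.55, 6.12, 57.85, 264.84, 5.56]
[275.0, 16.78, -0.8, 0.9, 7.5, 57.84, 275.09, 5.81]
[285.0, 17.12, -0.22, 1.47, 6.71, 57.96, 285.41, 6.09]
[295.0, 17.45, 1.59, 0.96, 7.05, 58.14, 295.72, 6.5]
[305.0, 17.78, 1.36, 1.34, 6.68, 58.34, 306.07, 6.76]
[315.0, 18.12, 1.09, 1.4, 6.56, 58.62, 316.37, 7.08]
[325.0, 18.45, 2.56, 1.5, 5.66, 58.94, 326.58, -1.0]
[335.0, 18.78, 2.14, 1.49, 6.31, 59.3, 336.83, -1.0]
[345.0, 19.12, 2.36, 1.12, 6.63, 59.68, 346.94, 7.16]
[355.0, 19.45, 4.14, 1.08, 6.06, 60.06, 357.01, -1.0]
[365.0, 19.78, 4.19, 1.24, 5.61, 60.41, 7.12, 8.35]
[375.0, 20.12, 4.75, 1.62, 5.8, 60.82, 17.18, 8.46]
[385.0, 20.45, 4.46, 1.03, 4.81, 61.13, 27.21, 8.85]
[395.0, 20.78, 4.57, 1.88, 6.07, 61.47, 37.21, 8.27]
```

Run:
```python
from h import *
im=viewer.camera("scene");crop("scene",230,180,160,120,5,"t1.png",im); print(read_dial(AX+220.3*U,img=im,save="d6.png"))
a=turn(range(405,530,10),AX+np.array([.2,2.]),dial=True)
np.save("a2.npy",a)
crop("scene",230,180,160,120,5,"t2.png")
```

```text
(np.float64(8.166754998476158), (np.float64(4.5), np.float64(14.3), 1.6, 13892))
[405.0, 21.17, 5.14, 1.24, 6.55, 61.72, 47.16, 8.54]
[415.0, 21.5, 3.48, 2.49, 7.1, 61.95, 57.12, 8.37]
[425.0, 21.83, 3.95, 1.71, 8.13, 62.1, 67.06, 8.18]
[435.0, 22.17, 3.65, 1.0, 8.26, 62.2, 76.98, 7.93]
[445.0, 22.5, 3.34, 1.39, 9.63, 62.22, 86.91, 7.65]
[455.0, 22.83, 1.33, 1.96, 10.9, 62.19, 96.82, 7.33]
[465.0, 23.17, -0.46, 0.67, 10.12, 62.09, 106.6, 6.97]
[475.0, 23.5, -2.11, 1.05, 10.72, 61.92, 116.27, 6.64]
[485.0, 23.83, -3.63, 1.49, 9.38, 61.76, 125.89, 6.3]
[495.0, 24.17, -5.79, 0.98, 8.42, 61.5, 135.52, 5.96]
[505.0, 24.5, -5.57, 1.17, 6.63, 61.22, 145.13, 5.68]
[515.0, 24.83, -5.87, 0.74, 5.47, 60.87, 154.74, 5.37]
[525.0, 25.17, -6.46, 1.05, 4.6, 60.56, 164.36, 5.11]
```

View pics/t1.png

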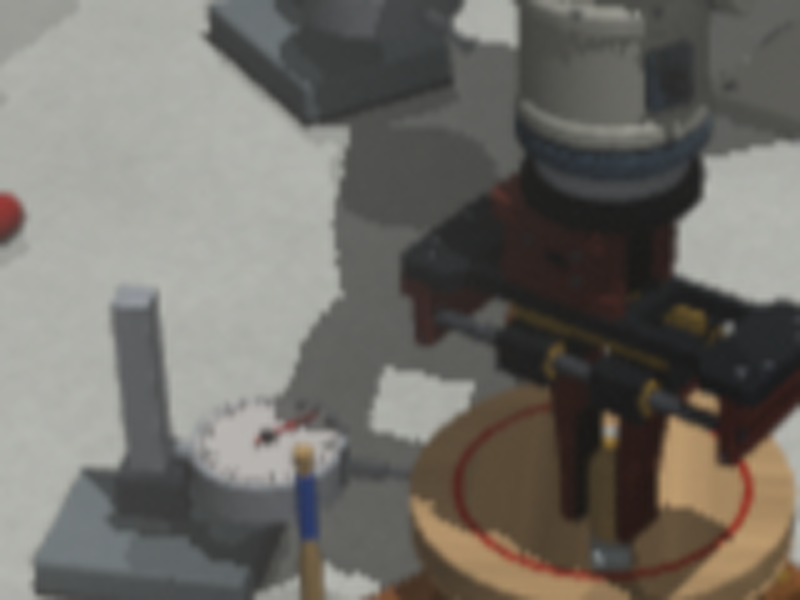

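View pics/t2.png

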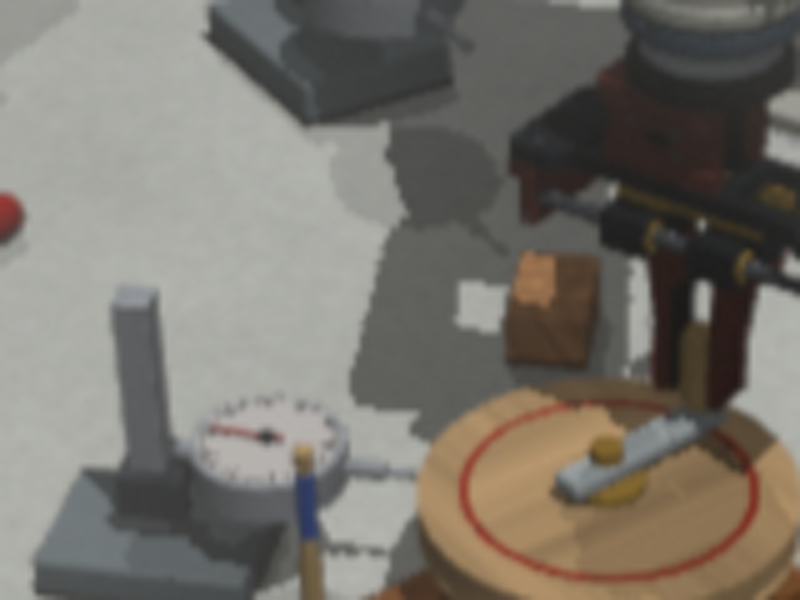

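Run:
```python
from h import *
from scipy.optimize import least_squares
a=np.r_[np.load("a1.npy"),np.load("a2.npy")]
b=np.array([[175.47,4.97],[185.46,4.73],[195.43,4.68],[205.29,4.64],[215.34,4.67],[225.4,4.75],[235.4,4.92]])
# positions about the corrected centre
th=np.r_[np.deg2rad(b[:,0]),np.deg2rad(a[:,6])];rad=np.r_[[59.82,59.53,59.28,59.03,58.79,58.61,58.44],a[:,5]]
rd=np.r_[b[:,1],a[:,7]]
P_=np.c_[rad*np.cos(th),rad*np.sin(th)]
s=least_squares(lambda p:np.hypot(P_[:,0]-p[0],P_[:,1]-p[1])-p[2],[0,2,60]);print("axis off",s.x)
w=np.arctan2(P_[:,1]-s.x[1],P_[:,0]-s.x[0]);ok=rd>0
for m in(ok,ok&~((np.degrees(w)%360<45)|(np.degrees(w)%360>320))):
    f=least_squares(lambda p:p[0]+p[1]*np.cos(w[m]-p[2])-rd[m],[6.6,2,.3],loss="soft_l1",f_scale=.1);print(f.x,np.degrees(f.x[2]),np.round(f.fun,2))
```

```text
axis off [ 0.12774658  2.17124826 60.06099755]
[6.59342078 1.94681927 0.50544751] 28.96000908017931 [-0.04  0.05  0.01  0.01 -0.   -0.01 -0.05 -0.01 -0.03 -0.06 -0.02  0.03
 -0.05  0.03  0.05  0.83  0.02  0.03 -0.32  0.26 -0.08 -0.05 -0.04 -0.03
 -0.02 -0.01  0.02  0.01  0.01  0.03  0.    0.03  0.05]
[6.60690472 1.96812426 0.49918342] 28.60110289429558 [-0.05  0.04 -0.   -0.   -0.01 -0.01 -0.05 -0.01 -0.02 -0.05  0.    0.05
 -0.02  0.05  0.08 -0.05 -0.02 -0.01 -0.01 -0.01 -0.    0.02  0.01  0.01
  0.02 -0.    0.02  0.04]
```

Run:
```python
from h import *
c=AX+np.array([.2,2.1])
turn(list(range(535,746,10))+[748.7],c)
env.hold(.2);s=env.read_state();print(s["force"],s["time_s"])
set_gripper(50);s=env.read_state();p=s["tool_pos"];print(s["time_s"],p)
env.move_l([p[0],p[1],300],rate=150)
env.move_l([p[0]-150,p[1]+60,330],rate=200)
im=viewer.camera("scene");crop("scene",230,180,160,120,5,"e1.png",im); print(read_dial(AX+220.3*U,img=im,save="e1d.png"))
t=viewer.camera("top");cv2.imwrite("pics/e1t.png",t); print(read_dial(AX+220.3*U,img=t,n="top",save="e1dt.png"),env.read_state()["time_s"])
```

```text
[535.0, 25.55, -7.4, 1.25, 3.3, 60.22, 173.95]
[545.0, 25.83, -6.74, 0.89, 3.3, 59.85, 183.76]
[555.0, 26.12, -7.31, 0.99, 3.25, 59.51, 193.62]
[565.0, 26.4, -8.05, 1.23, 2.34, 59.16, 203.52]
[575.0, 26.68, -6.88, 1.68, 3.24, 58.84, 213.47]
[585.0, 26.97, -7.67, 1.44, 4.39, 58.56, 223.51]
[595.0, 27.25, -6.69, 0.91, 4.16, 58.34, 233.48]
[605.0, 27.53, -7.06, 1.21, 7.14, 58.14, 243.48]
[615.0, 27.82, -4.61, 1.1, 7.98, 58.0, 253.55]
[625.0, 28.1, -3.25, 1.12, 10.29, 57.9, 263.71]
[635.0, 28.38, -1.91, 1.93, 9.06, 57.9, 273.96]
[645.0, 28.67, 0.61, 0.76, 10.05, 57.95, 284.33]
[655.0, 28.95, 2.45, 1.26, 9.13, 58.1, 294.75]
[665.0, 29.23, 3.46, 0.45, 8.35, 58.3, 305.16]
[675.0, 29.52, 4.26, 1.96, 6.68, 58.55, 315.67]
[685.0, 29.8, 5.17, 1.26, 7.53, 58.83, 326.1]
[695.0, 30.08, 5.9, 0.85, 6.62, 59.17, 336.52]
[705.0, 30.37, 6.16, 0.89, 5.38, 59.55, 346.77]
[715.0, 30.65, 7.55, 1.01, 4.95, 59.9, 357.01]
[725.0, 30.93, 6.33, 1.32, 5.06, 60.29, 7.21]
[735.0, 31.22, 6.54, 2.27, 4.43, 60.64, 17.32]
[745.0, 31.5, 6.91, 2.36, 3.57, 61.01, 27.4]
[748.7, 31.75, 7.83, 1.04, 5.24, 61.12, 30.92]
[5.80306445 4.95043412 4.32776069] 31.95
32.6083 [610.52080971 150.2498068  180.87286415]
(np.float64(8.504730175608922), (np.float64(7.7), np.float64(18.2), 4.3, 22804))
(np.float64(8.623997342538635), (np.float64(6.0), np.float64(11.2), 11.9, 92618)) 34.625
```

View pics/e1.png

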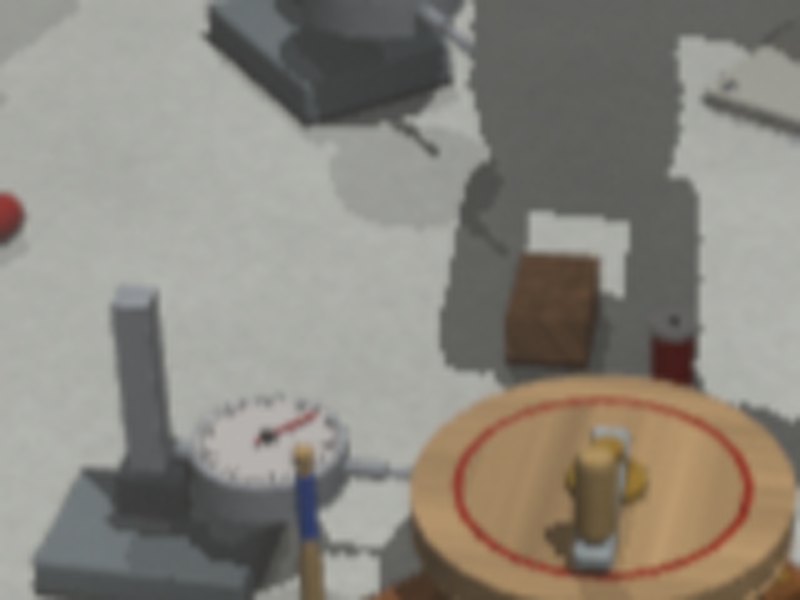

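View pics/e1t.png

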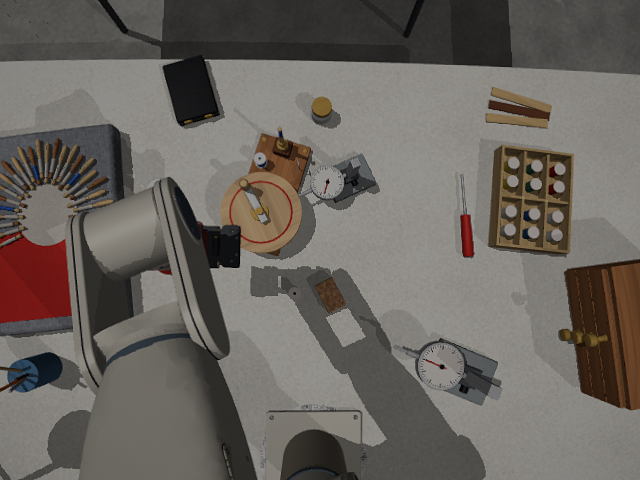

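View pics/e1dt.png

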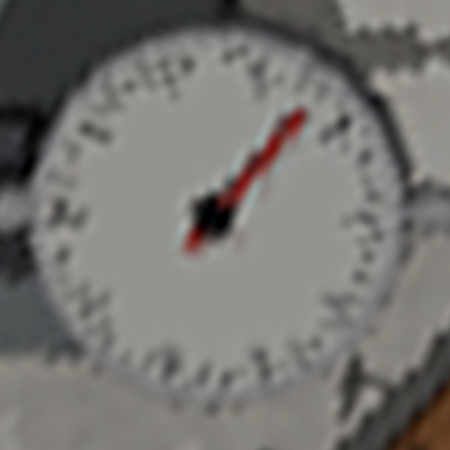

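Run:
```python
from h import *
print(workorder.sign_off(), env.read_state()["time_s"])
```

```text
the job is handed in; nothing more can be done
the job is handed in; nothing more can be done
```

The job is handed in, and every check I made on the way fits the requirements. Hand-in gives no verdict.

- **Setting up:** I took the smaller of the two stands by its column. I set it down pointing at the wheel's axis to within about 3 mm, going by camera and arm positions. It stood free with the plunger pressed in 5.3 mm.
- **Turning:** I turned the wheel by its knob about 580°, counter-clockwise throughout. During the first full turn the dial read between 4.6 and about 8.6 mm, so the plunger was never near either end of its travel.
- **High spot:** A sine fitted to those readings put it at a crank direction of about 29° counter-clockwise from the robot's x axis, with an amplitude of 1.97 mm (2 mm expected) and a peak of 8.57 mm. I left the wheel there.
- **Last checks:** With the knob released, the dial read 8.50 mm in the scene camera and 8.62 mm in the top camera. The stand is upright, the bystanders look unmoved and the arm is clear. The clock read 34.6 s before hand-in.

**What disagreed:**
- My first estimate of the wheel's axis was about 2 mm off, found from the side force on the knob and corrected during the turn.
- Between about 325° and 395° of the first turn the bobbin partly hid the needle from the scene camera. Several readings there were lost or off, by up to about 0.8 mm. I left that stretch out of the final fit.
- I took no dial readings on the final stretch after the first full turn, until the check at the end.

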